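Close the back of a box frame with its turnbuttons

ROBOT

A 7-joint arm with a two-finger parallel gripper is mounted at the origin on a cart in front of the work surface, level with it; the furniture and walls round the work are solid. World frame = base frame: x ahead of the robot, y to its left, z up, the work surface at z = 0. Lengths are in m, angles in rad, forces in N, time in s.
With the tool pointing down it reaches from about 0.425 to 0.95 m from the base axis. Payload 4.7 kg.
Tool frame: the origin (TCP) lies between the finger pads; the fingertips stand 25 mm ahead of it and the grasp point (between the pads) lies 6 mm ahead of it; z points along the fingers, y is the line along which they close (so a half turn about z gives the same grasp; the last joint's range is limited). The gripper opens to 85 mm and grips with 20 to 120 N. Pads are 22 mm wide; open, the fingers measure 114 mm over their backs; the gripper's body (76 mm by 85 mm) begins 54 mm behind the grasp point. The pads swing forward as they close: fully open they stand 13 mm farther back than shut.
Start: joints at [-1.269, 0.469, -0.049, 1.532, 0.024, 1.141, -0.082], TCP at [0.219, 0.638, 0.256] pointing down, gripper open.
Joint ranges: [-2.59, 2.59], [-0.33, 1.99], [-1.39, 1.29], [0.1, 2.45], [-1.04, 4.18], [0.21, 1.99], [-2.66, 2.66]. Speed limits (rad/s): [2.57, 2.57, 3.14, 3.14, 3.14, 3.14, 3.14].

INTERFACE

Orientations are given as a 3x3 rotation matrix whose columns are the frame's x, y, z axes.
In Python, from rig import * gives the robot as it stands. Calls block until the motion is done:
- movep(position, orientation): joint-space move of the TCP to a pose.
- move_l(position, attitude=None, feed=0.15, until_force=None): straight line of the TCP; attitude=None keeps the orientation; feed is the mean speed in m/s. With until_force (N) it stops when the force on the tool has changed by that much, and returns True; else False.
- move_joints(angles): joint-space move.
- command_gripper(opening, newtons=None): finger opening in m; newtons is the grip in N (None keeps the last); returns when the fingers have stopped.
- sleep(seconds).
- inverse_kinematics(position, orientation): joint angles nearest the present ones, or None.
- sense(): the state.
- camera(name): name is "scene" or "top"; returns (picture, depth): 480x640x3 uint8, red, green, blue; 480x640 float32, m along the optical axis (not along the pixel's ray), 0 where there is no reading.
- camera_params(name): a dict with "K" (3x3 intrinsics, pixels), "position" and "rotation" of the camera in the world. Camera axes: x right, y down, z forward; pixel columns grow to the right and rows downward; lengths in m; the calibration is good to about 2 mm. A picture is of the moment at which its call begins. camera_params takes no time and is no camera call.
A pose or a line that the arm cannot do raises Unreachable and nothing moves.
- finish_job(): hands the job in; it is judged then, once.
The state is a dict: "time_s": time; "joint_pos": joint angles; "qd": joint speeds; "joint_efforts": joint torques, N m; "position": TCP position; "tcp_rot": TCP orientation; "wrist_force": force on the tool from outside, world axes, zero at the start; "ft_torque": the same for the moment, N m; "finger_gap": finger opening in m; "gripper_force": force on a finger pad.
Only numpy, scipy, OpenCV 4.12 (cv2) and the standard library are available. Lean on these libraries where they do the work, as an engineer would, in place of code of your own. Each camera call takes 0.05 s, during which the arm holds its last target. There are 200 camera calls.

TASK

Close up the back of the picture frame that lies face down: push the plywood back board away from you, under the two turnbuttons that are already turned in, until it drops fully into its rebate and lies flush, then turn the two open turnbuttons straight in over the board so that all four hold it. Leave the tools lying round it where they are.

Things in the scene. Friction and masses are not known exactly. Their poses are not given: they have to be found in the camera images.
- frame: dark wooden picture frame, face down on a thin rubber mat; does not move. 207 mm (own x) by 275 mm (own y); origin at its centre on the bench top, x away from the robot to the far rail, y left, z up. Its upper (back) face is 37 mm above the bench. Near and far rails 32 mm wide, side rails 36. A rebate 143 mm (x) by 203 mm (y), 8 mm deep, has a ledge 8 mm wide all round for the board.
- board: loose plywood board, 140 mm (x) by 200 mm (y) by 8 mm, 0.16 kg; origin at the centre of its underside, axes as the frame's. At first it is 16 to 33 mm short of the rebate's far wall: far edge down on the ledge, near edge up on the near rail. Pushed by the near edge (1 to 2 N) it slides on until, within 3 mm of the far wall, the near edge drops in and its top is flush.
- near_left (a joint): pale hardwood turnbutton, near end of the left rail: 14 mm wide, 9 mm thick, nose 32 mm and tail 9 mm from its screw; underside 2.5 mm, top 11.5 mm above the frame's face. Stays where left (1 to 2 N at the nose). Rad, anticlockwise from above: 0 or 6.28 = nose straight in over the board (17 mm of it), 1.57 = along the rail to frame +x, 3.14 = straight out. Stops -1.0, 7.28. Open at first (1.5 to 4.78).
- near_left_pivot (a point): point on the screw axis of the near left turnbutton, at half its thickness (44 mm above the bench), 15 mm outside the rebate's edge and 49 mm from the frame's middle line
- near_left_nose (a point): tip of the nose of the near left turnbutton, at half its thickness
- near_right (a joint): pale hardwood turnbutton, near end of the right rail: 14 mm wide, 9 mm thick, nose 32 mm and tail 9 mm from its screw; underside 2.5 mm, top 11.5 mm above the frame's face. Stays where left (1 to 2 N at the nose). Rad, anticlockwise from above: 0 or 6.28 = nose straight in over the board (17 mm of it), 1.57 = along the rail to frame -x, 3.14 = straight out. Stops -1.0, 7.28. Open at first (1.5 to 4.78).
- near_right_pivot (a point): point on the screw axis of the near right turnbutton, at half its thickness (44 mm above the bench), 15 mm outside the rebate's edge and 49 mm from the frame's middle line
- near_right_nose (a point): tip of the nose of the near right turnbutton, at half its thickness
- far_left (a joint): pale hardwood turnbutton, far end of the left rail: 14 mm wide, 9 mm thick, nose 32 mm and tail 9 mm from its screw; underside 2.5 mm, top 11.5 mm above the frame's face. Stays where left (1 to 2 N at the nose). Rad, anticlockwise from above: 0 or 6.28 = nose straight in over the board (17 mm of it), 1.57 = along the rail to frame +x, 3.14 = straight out. Stops -1.0, 7.28. Already turned in.
- far_left_pivot (a point): point on the screw axis of the far left turnbutton, at half its thickness (44 mm above the bench), 15 mm outside the rebate's edge and 49 mm from the frame's middle line
- far_right (a joint): pale hardwood turnbutton, far end of the right rail: 14 mm wide, 9 mm thick, nose 32 mm and tail 9 mm from its screw; underside 2.5 mm, top 11.5 mm above the frame's face. Stays where left (1 to 2 N at the nose). Rad, anticlockwise from above: 0 or 6.28 = nose straight in over the board (17 mm of it), 1.57 = along the rail to frame -x, 3.14 = straight out. Stops -1.0, 7.28. Already turned in.
- far_right_pivot (a point): point on the screw axis of the far right turnbutton, at half its thickness (44 mm above the bench), 15 mm outside the rebate's edge and 49 mm from the frame's middle line
- screwdriver: yellow-handled screwdriver, 205 mm long, 31 mm high, lying on the bench beside the frame; bystander
- sanding_block: brown sanding block, 57x100x28 mm, lying on the bench beside the frame; bystander
- pencil_red: red pencil, 168 mm long, lying on the bench in front of the frame; bystander

How it is judged:
By the outcome, as a careful person would: the job done as asked, in the order asked, and still so for the second after the job is handed in, with the robot touching nothing.
It also fails if it takes over 59 s, if anything falls off the work surface, if the arm or the gripper's body presses on something with over 40 N, if the wrist force passes 120 N, or if a joint passes its speed limit or range.

## Working session

There is one attempt and no reset: what is moved stays moved. The work goes in short steps, each a Python script; the robot and the scene stay as the last script left them, time stands still between calls to the robot, and variables do not carry over. Pictures are saved under pics/ and viewed, at most 10 in all, crops included, and the job is handed in when it is done.

```bash
mkdir -p pics; ls
python3 - <<'E'
from rig import *
import cv2,numpy as np
for n in("top","scene"):
    p,d=camera(n); cv2.imwrite(f"pics/{n}0.png",p[:,:,::-1]); np.savez(f"{n}0.npz",p=p,d=d); print(n,camera_params(n))
print(sense()["time_s"],sense()["tcp_rot"])
E
```

```text
pics
top {'K': array([[521.81285528,   0.        , 313.43473469],
       [  0.        , 521.81285528, 238.5420138 ],
       [  0.        ,   0.        ,   1.        ]]), 'position': array([0.38887802, 0.06281638, 1.05827363]), 'rotation': array([[ 8.04190864e-04, -9.90945513e-01,  1.34262219e-01],
       [-9.99674560e-01, -4.22001853e-03, -2.51588221e-02],
       [ 2.54976110e-02, -1.34198292e-01, -9.90626413e-01]])}
scene {'K': array([[476.49317217,   0.        , 322.6246403 ],
       [  0.        , 476.49317217, 233.44121467],
       [  0.        ,   0.        ,   1.        ]]), 'position': array([ 0.28108059, -0.48621439,  0.69287361]), 'rotation': array([[ 0.88912564, -0.33798512,  0.30858007],
       [-0.45759973, -0.64530163,  0.61170932],
       [-0.00762143, -0.68509259, -0.72841613]])}
0.1 [[-9.45812405e-01  3.24713134e-01 -5.23627031e-04]
 [ 3.24713554e-01  9.45810970e-01 -1.64848066e-03]
 [-4.00311328e-05 -1.72918226e-03 -9.99998504e-01]]
```

View pics/top0.png

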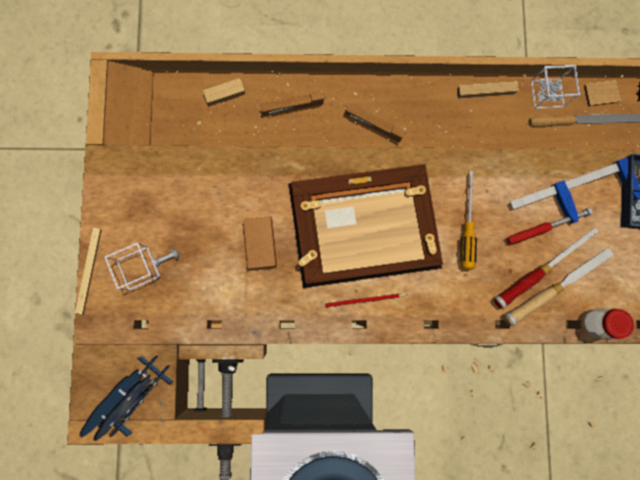

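View pics/scene0.png

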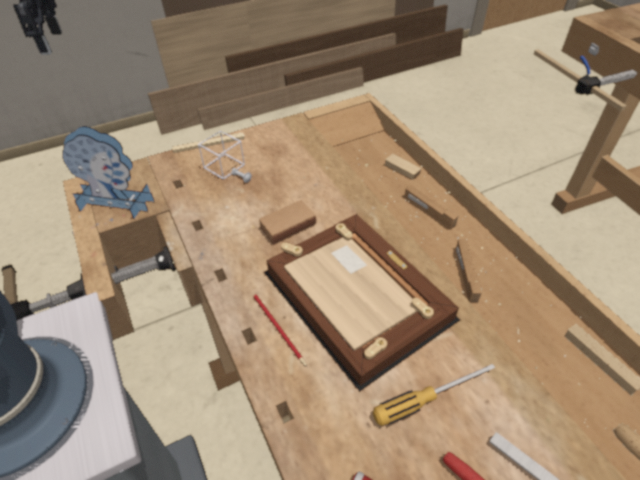

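The top view shows the frame with corners near (290,183), (426,165), (441,268), (304,286). The near-left button is at about (307,258) and the near-right at about (431,243), both open. The board is short of the far wall, with a gap near y≈192. The pencil is at (362,300), the block at (259,243) and the screwdriver at (469,225).

```bash
cat > h.py <<'E'
import numpy as np,cv2
from rig import camera_params
def cloud(n,d):
    c=camera_params(n);K=c["K"];v,u=np.mgrid[:480,:640]
    r=np.stack([(u-K[0,2])/K[0,0],(v-K[1,2])/K[1,1],np.ones(u.shape)],-1)*d[...,None]
    return r@c["rotation"].T+c["position"]
def onplane(n,uv,z):
    c=camera_params(n);uv=np.atleast_2d(np.float64(uv))
    r=np.c_[uv,np.ones(len(uv))]@np.linalg.inv(c["K"]).T@c["rotation"].T
    return c["position"]+r*((z-c["position"][2])/r[:,2])[:,None]
E
python3 - <<'E'
from h import *
f=np.load("top0.npz");p,d=f["p"],f["d"];P=cloud("top",d)
roi=np.zeros((480,640),bool);roi[150:300,280:452]=1
m=roi&(P[...,2]>.029)&(d>0)
m=cv2.morphologyEx(m.astype(np.uint8),cv2.MORPH_OPEN,np.ones((3,3)))
pts=P[m>0][:,:2].astype(np.float32)
print("rect",cv2.minAreaRect(pts*1000), np.percentile(P[m>0][:,2],[5,50,95]))
(cx,cy),(w,h),a=cv2.minAreaRect(pts*1000)
print(cv2.boxPoints(((cx,cy),(w,h),a)))
h=P[...,2]
print("heights near button",np.round(h[250:268:3,296:320:4]*1000))
hsv=cv2.cvtColor(p,cv2.COLOR_RGB2HSV)
for n,(u0,v0,u1,v1) in dict(block=(238,210,280,275),screw=(455,165,485,275),pencil=(320,288,405,312)).items():
    s=P[v0:v1,u0:u1];hh=hsv[v0:v1,u0:u1]
    print(n,np.percentile(s[...,2],[5,50,95,99]))
print(onplane("top",[[326,305],[398,296],[245,218],[272,217],[276,267],[249,270],[472,173],[469,270],[461,268],[477,265]],0.015)[:,:2].round(3))
g=p[155:295,280:480,::-1];cv2.imwrite("pics/top0c.png",cv2.resize(g,None,fx=4,fy=4,interpolation=cv2.INTER_CUBIC))
E
```

```text
rect ((560.0282592773438, -65.3970947265625), (207.5706329345703, 282.4508972167969), 8.212214469909668) [0.03481969 0.03946856 0.04764089]
[[ 437.13458    59.555515]
 [ 477.4798   -219.99908 ]
 [ 682.92194  -190.3497  ]
 [ 642.5767     89.204895]]
heights near button [[ 1.  2. 38. 33. 50. 41.]
 [-4.  2. 38. 47. 49. 50.]
 [ 3.  4. 47. 51. 51. 45.]
 [-3. 47. 49. 49. 43. 38.]
 [ 1. 50. 46. 42. 35. 39.]
 [-0. 47. 43. 36. 39. 37.]]
block [-0.00352798  0.02473714  0.03064005  0.03250617]
screw [-0.00338465  0.00041002  0.02865883  0.03245644]
pencil [-0.00359833 -0.00011395  0.0078026   0.01043839]
[[ 0.397  0.011]
 [ 0.415 -0.133]
 [ 0.572  0.175]
 [ 0.574  0.12 ]
 [ 0.473  0.111]
 [ 0.466  0.165]
 [ 0.669 -0.292]
 [ 0.468 -0.278]
 [ 0.472 -0.262]
 [ 0.478 -0.294]]
```

View pics/top0c.png

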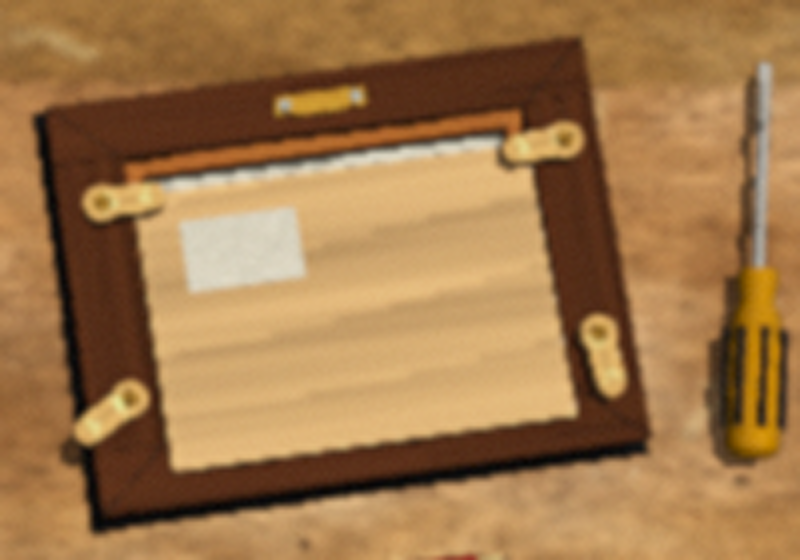

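The crop shows the screws at about FL (98,202), FR (566,140), NL (129,397) and NR (598,332). The NL nose is at about (82,440), out and near. The NR nose is at about (613,392), toward the robot. I'll fit the frame pose to the screws, measure the board edge, and start the push.

```bash
cat >> h.py <<'E'
def fit(src,dst):
    a,b=src-src.mean(0),dst-dst.mean(0);psi=np.arctan2((a[:,0]*b[:,1]-a[:,1]*b[:,0]).sum(),(a*b).sum())
    R=np.array([[np.cos(psi),-np.sin(psi)],[np.sin(psi),np.cos(psi)]]);t=dst.mean(0)-R@src.mean(0)
    return psi,R,t,np.linalg.norm(src@R.T+t-dst,axis=1)
def down(yaw): # tool x along yaw, z down
    c,s=np.cos(yaw),np.sin(yaw);return np.array([[c,s,0],[s,-c,0],[0,0,-1]])
E
python3 - <<'E'
from h import *
from rig import inverse_kinematics
f=np.load("top0.npz");p,d=f["p"],f["d"]
q=lambda a:np.array(a)/4+[280-.375,155-.375]
S=onplane("top",q([[98,202],[566,140],[129,397],[598,332]]),.0485)[:,:2]
src=np.array([[49,116.5],[49,-116.5],[-49,116.5],[-49,-116.5]])/1000
psi,R,t,e=fit(src,S);print("psi",psi,"t",t,"res",e)
C=onplane("top",q([[42,110],[580,40],[648,437],[97,518]]),.037)[:,:2]
print("corners in frame",((C-t)@R).round(4))
N=onplane("top",q([[80,441],[615,395]]),.044)[:,:2];print("noses",((N-t)@R).round(4))
B=onplane("top",q([[172,470],[578,415]]),.047)[:,:2];print("board near top",((B-t)@R).round(4))
B=onplane("top",q([[165,190],[500,143]]),.037)[:,:2];print("board far top",((B-t)@R).round(4))
np.savez("frame.npz",psi=psi,R=R,t=t)
N=(N-t)@R
for n,a0 in(("NL",0),("NR",np.pi)):
    i=n=="NR";v=N[int(i)]-src[2+int(i)];th=np.arctan2(v[1],v[0])-(np.pi/2 if i else -np.pi/2);print(n,th%(2*np.pi),np.linalg.norm(v))
for k in range(4): # yaw feasibility
  for x,y in((-.11,0),(-.06,.13),(-.06,-.13)):
    w=R@[x,y]+t
    for yaw in np.arange(-3.2,3.2,.4):
        if k==0:
            s=inverse_kinematics([*w,.07],down(yaw+psi));print(x,y,round(yaw,1),None if s is None else np.round(s,2)[[0,4,6]])
E
```

```text
psi 0.14183165415489865 t [ 0.56026601 -0.06788476] res [0.00121705 0.00085258 0.00047049 0.00031399]
corners in frame [[ 0.1015  0.1386]
 [ 0.1009 -0.136 ]
 [-0.1026 -0.1354]
 [-0.1042  0.1395]]
noses [[-0.0663  0.1426]
 [-0.0802 -0.1209]]
board near top [[-0.0867  0.1004]
 [-0.0876 -0.1003]]
board far top [[ 0.0527  0.0834]
 [ 0.0537 -0.087 ]]
NL 3.726682444971822 0.031315318678991615
NR 1.7093647190040553 0.0315390691675032
-0.11 0 -3.2 [-0.18 -0.25  2.  ]
-0.11 0 -2.8 [-0.12 -0.2   2.34]
-0.11 0 -2.4 [0.74 0.61 1.97]
-0.11 0 -2.0 [0.98 0.91 2.1 ]
-0.11 0 -1.6 [-0.72 -0.91 -2.02]
-0.11 0 -1.2 [-0.72 -0.91 -1.62]
-0.11 0 -0.8 [-0.72 -0.91 -1.22]
-0.11 0 -0.4 [-0.61 -0.73 -1.  ]
-0.11 0 -0.0 [-0.63 -0.75 -0.58]
-0.11 0 0.4 [-0.61 -0.73 -0.2 ]
-0.11 0 0.8 [-0.59 -0.71  0.18]
-0.11 0 1.2 [-0.58 -0.69  0.56]
-0.11 0 1.6 [-0.56 -0.67  0.93]
-0.11 0 2.0 [-0.52 -0.61  1.28]
-0.11 0 2.4 [-0.38 -0.45  1.51]
-0.11 0 2.8 [-0.25 -0.32  1.78]
-0.06 0.13 -3.2 [-0.32 -0.11  1.57]
-0.06 0.13 -2.8 [-0.27 -0.07  1.92]
-0.06 0.13 -2.4 [-0.2  -0.01  2.27]
-0.06 0.13 -2.0 [-0.12  0.07  2.59]
-0.06 0.13
[... 296 characters left out ...]
 -0.28  0.25]
-0.06 0.13 2.0 [-0.45 -0.24  0.61]
-0.06 0.13 2.4 [-0.4  -0.2   0.97]
-0.06 0.13 2.8 [-0.35 -0.15  1.32]
-0.06 -0.13 -3.2 [-0.02 -0.35  2.28]
-0.06 -0.13 -2.8 [-0.   -0.33  2.66]
-0.06 -0.13 -2.4 [0.9  0.65 2.18]
-0.06 -0.13 -2.0 [-0.45 -0.94 -2.26]
-0.06 -0.13 -1.6 [-0.45 -0.94 -1.86]
-0.06 -0.13 -1.2 [-0.45 -0.94 -1.46]
-0.06 -0.13 -0.8 [-0.35 -0.77 -1.21]
-0.06 -0.13 -0.4 [-0.4  -0.86 -0.74]
-0.06 -0.13 -0.0 [-0.43 -0.91 -0.29]
-0.06 -0.13 0.4 [-0.44 -0.92  0.12]
-0.06 -0.13 0.8 [-0.43 -0.91  0.51]
-0.06 -0.13 1.2 [-0.43 -0.9   0.9 ]
-0.06 -0.13 1.6 [-0.4  -0.85  1.26]
-0.06 -0.13 2.0 [-0.23 -0.6   1.43]
-0.06 -0.13 2.4 [-0.1  -0.44  1.68]
-0.06 -0.13 2.8 [-0.04 -0.37  2.01]
```

```bash
cat >> h.py <<'E'
_f=np.load("frame.npz");psi,FR,Ft=float(_f["psi"]),_f["R"],_f["t"]
def W(x,y,z): return np.array([*(FR@[x,y]+Ft),z])
E
python3 - <<'E'
from h import *; from rig import *
s0=sense();A=down(psi)
movep(W(-.106,0,.13),A); command_gripper(.06)
print(sense()["time_s"],sense()["joint_pos"].round(2) if hasattr(sense()["joint_pos"],'round') else sense()["joint_pos"])
move_l(W(-.106,0,.07),feed=.15)
print("touch",move_l(W(-.106,0,.045),feed=.025,until_force=3))
z=sense()["position"][2];print("z",z,sense()["wrist_force"])
move_l(W(-.106,0,z+.003),feed=.05)
for x in (-.096,-.088,-.081):
    r=move_l(W(x,0,z+.003),feed=.03,until_force=8)
    print(x,r,(FR.T@(np.array(sense()["position"])[:2]-Ft)).round(4),np.round(sense()["wrist_force"],1))
    if r:break
p,d=camera("top");cv2.imwrite("pics/t1.png",cv2.resize(p[150:300,270:470,::-1],None,fx=4,fy=4,interpolation=cv2.INTER_CUBIC))
print(sense()["time_s"])
E
```

```text
3.1917 [-0.72  0.47  1.04  2.19 -0.58  0.79 -0.73]
touch True
z 0.05691282202702676 [-0.70678214  0.39137768  7.79714977]
-0.096 False [-0.0958 -0.    ] [-0.4 -0.5 -0. ]
-0.088 False [-0.0877 -0.    ] [0.1 0.1 1. ]
-0.081 False [-0.0807 -0.    ] [-0.  -0.2  0.4]
5.9417
```

View pics/t1.png

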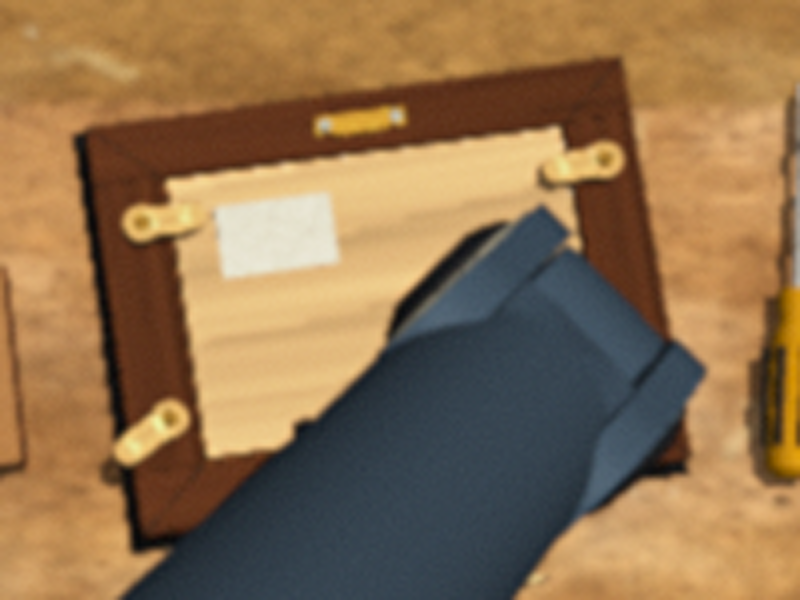

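The picture shows the board up against the far wall: its far edge meets the rebate and the ledge is hidden. Next I check that the near edge dropped, by depth, with the arm hovering over the left button.

```bash
cat >> h.py <<'E'
PV={"NL":np.array([-.049,.1165]),"NR":np.array([-.049,-.1165])}
def pose(b,yaw,sgn,z,r=.024): # nose direction = sgn*(cos,sin)(yaw) in the frame
    q=PV[b]+sgn*r*np.array([np.cos(yaw),np.sin(yaw)]);return W(*q,z),down(psi+yaw)
E
python3 - <<'E'
from h import *; from rig import *
q=np.array(sense()["position"]);move_l(W(-.0807-.02,0,q[2]+.003),feed=.15);move_l(W(-.1007,0,.12),feed=.25)
movep(*pose("NL",3.727-np.pi/2-np.pi,-1,.13)); command_gripper(.024)
p,d=camera("top");P=cloud("top",d);cv2.imwrite("pics/t2.png",cv2.resize(p[150:300,270:470,::-1],None,fx=4,fy=4,interpolation=cv2.INTER_CUBIC))
X=P.reshape(-1,3);F=(X[:,:2]-Ft)@FR
for x0,x1 in((-.1,-.08),(-.068,-.05),(-.04,-.02),(0,.02),(.03,.05),(.08,.1)):
    o=[]
    for y0,y1 in((-.09,-.04),(-.04,.0),(0,.04),(.04,.075)):
        m=(F[:,0]>x0)&(F[:,0]<x1)&(F[:,1]>y0)&(F[:,1]<y1);o.append(round(1000*np.median(X[m,2]),1) if m.sum()>5 else None)
    print(x0,o)
print(sense()["time_s"],sense()["finger_gap"])
E
```

```text
-0.1 [np.float64(37.5), np.float64(37.4), np.float64(37.5), np.float64(37.2)]
-0.068 [np.float64(37.8), np.float64(37.4), np.float64(37.5), np.float64(37.3)]
-0.04 [np.float64(37.6), np.float64(37.2), np.float64(37.1), np.float64(37.8)]
0 [np.float64(37.5), np.float64(37.6), np.float64(37.4), np.float64(37.5)]
0.03 [np.float64(37.6), np.float64(37.6), np.float64(37.6), np.float64(37.5)]
0.08 [np.float64(37.5), np.float64(37.9), np.float64(37.6), np.float64(37.3)]
8.0917 0.024056794963415618
```

View pics/t2.png

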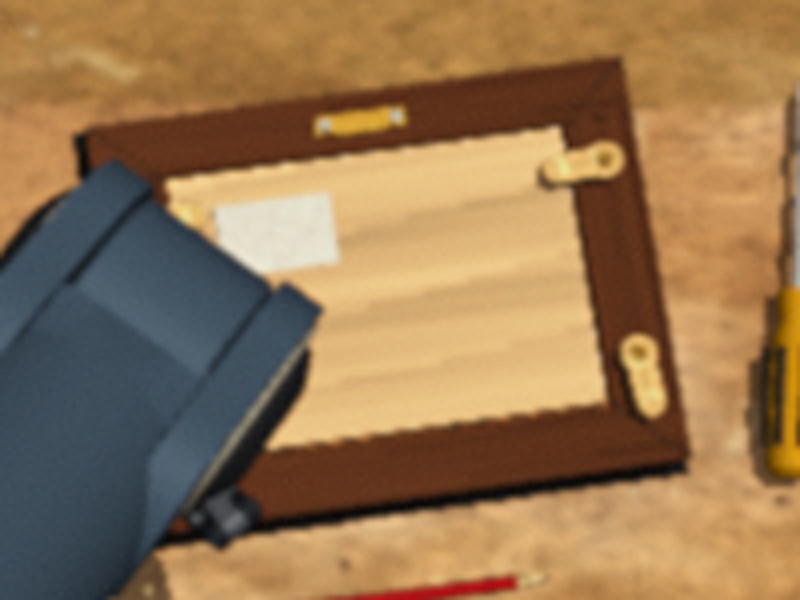

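The board is flush: depth reads about 37.5 mm on both the board and the frame. Now I turn the left button.

```bash
cat >> h.py <<'E'
def turn(b,y0,y1,sgn,z=.064):
    from rig import move_l,command_gripper,sense
    if move_l(pose(b,y0,sgn,z)[0],feed=.08,until_force=4): print("touched",sense()["position"]);return
    command_gripper(.0175,20);print("gap",sense()["finger_gap"],np.round(sense()["wrist_force"],1))
    for y in np.linspace(y0,y1,9)[1:]:
        move_l(*pose(b,y,sgn,z),feed=.05);print(round(y,2),np.round(sense()["wrist_force"],1))
    command_gripper(.012,20);print("gap",sense()["finger_gap"],np.round(sense()["wrist_force"],1))
    command_gripper(.026);move_l(pose(b,y1,sgn,.13)[0],feed=.2);print(sense()["time_s"])
E
python3 - <<'E'
from h import *
turn("NL",3.727-1.5*np.pi,np.pi/2,-1)
E
```

```text
gap 0.017416276105439926 [-0.6 -1.   1. ]
-0.67 [-0.   1.2  0.7]
-0.35 [-0.9 -0.5  1.1]
-0.03 [0.2 0.2 0.1]
0.29 [0.1 0.6 0.3]
0.61 [-0.2 -0.   0.8]
0.93 [0.6 0.4 0.5]
1.25 [-0.3  0.6 -0.7]
1.57 [-0.9  0.1  0.2]
gap 0.013421620913460297 [-2.3 -2.2  1.5]
14.025
```

Run:
```python
from h import *; from rig import *
movep(*pose("NR",.139,-1,.13))
p,d=camera("top");cv2.imwrite("pics/t3.png",cv2.resize(p[150:300,270:470,::-1],None,fx=4,fy=4,interpolation=cv2.INTER_CUBIC))
turn("NR",.139,-np.pi/2,-1)
movep(W(-.12,.05,.35),down(psi))
sleep(.2)
movep([.3,.45,.3],down(.9))
p,d=camera("top");cv2.imwrite("pics/t4.png",cv2.resize(p[150:300,270:470,::-1],None,fx=4,fy=4,interpolation=cv2.INTER_CUBIC))
P=cloud("top",d);X=P.reshape(-1,3);F=(X[:,:2]-Ft)@FR
for y0,y1 in((-.075,-.03),(-.03,.03),(.03,.075)):
    m=(F[:,0]>-.066)&(F[:,0]<-.0)&(F[:,1]>y0)&(F[:,1]<y1);print(round(1000*np.median(X[m,2]),1))
print(sense()["time_s"])
```

```text
gap 0.01767601517563571 [ 0.9 -0.3 -0.1]
-0.07 [-0.3 -1.3 -0.2]
-0.29 [-0.6 -0.9 -0.6]
-0.5 [-0.6 -0.7  0. ]
-0.72 [-0.5 -0.6 -0.7]
-0.93 [-0.2  0.1 -0.5]
-1.14 [-0.4  0.3 -1.1]
-1.36 [-0.  -0.2  0.1]
-1.57 [-1.1  0.3  0.8]
gap 0.01322751327186699 [-1.7  0.8  2.5]
20.075
37.3
37.4
37.3
23.2917
```

View pics/t4.png

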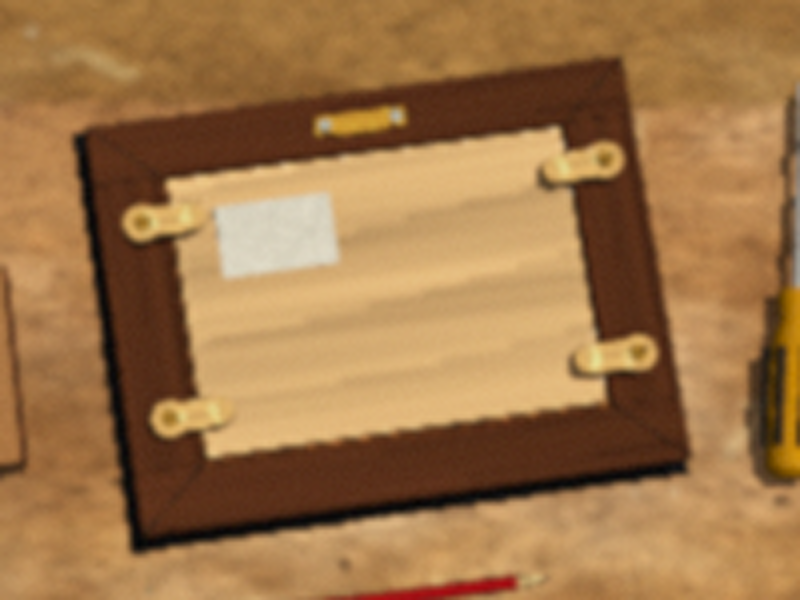

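The board is flush. All four buttons point straight in, with the near pair at (190,415) and (615,355) parallel to the rails. The tools haven't moved and the arm is clear, so I'm handing in.

```bash
python3 -c "
from rig import *
print(finish_job())"
```

```text
the job is handed in; nothing more can be done
None
```

The back board lies flush in its rebate and all four turnbuttons hold it. The tools are where they were, and the job was handed in at about 23 s.

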